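# Hang the blue tool shelf on the slotted upright

### The arm

A 6-joint arm with a two-finger parallel gripper is mounted at the origin on the work surface. World frame = base frame: x ahead of the robot, y to its left, z up, the work surface at z = 0. Lengths are in m, angles in rad, forces in N, time in s.
With the tool pointing down it reaches from about 0.35 to 0.975 m from the base axis. Payload 7.1 kg.
Tool frame: the origin (TCP) lies at the very end of the fingers, on their centre line; the grasp point (between the pads) lies 19 mm behind it (manip.grip_depth is the distance from the TCP to the grasp point, in m); z points along the fingers, y is the line along which they close (so a half turn about z gives the same grasp; the last joint's range is limited). The gripper opens to 88 mm and grips with 3 to 60 N. Pads are 20 mm wide; open, the fingers measure 115 mm over their backs; the gripper's body (75 mm by 178 mm) begins 61 mm behind the grasp point.
Start: joints at [-1.196, 0.423, 1.63, -0, 1.089, -0.019], TCP at [0.24, -0.577, 0.191] pointing down, gripper open.
Joint ranges: [-3, 3], [-0.9, 2.11], [0.09, 2.58], [-1.31, 4.45], [0.11, 2.69], [-2.54, 2.54]. Speed limits (rad/s): [2.39, 2.39, 3.01, 3.14, 3.14, 3.14].

### API

Orientations are given as a unit quaternion [x, y, z, w].
In Python, from bench import telemetry, viewer, job, manip gives the robot as it stands.
- The arm moves only by the shell command python3 -m pendant 'ROWS' [FORCE]. ROWS is a JSON object of lists of equal length, an entry for each row: "delta_pos": the shift along the tool's x, y, z in units of 0.02 m (1.0 is 0.02 m), a list of three; "dr": the turn, a rotation vector about the tool's x, y, z in units of 0.12 rad (1.0 is 0.12 rad), a list of three; "fingers": the finger opening in mm, from 0 to 87.8. In form: {"delta_pos": [[tx, ty, tz], ...], "dr": [[wx, wy, wz], ...], "fingers": [fingers, ...]}. A call has exactly 10 rows; each row shifts and turns the commanded pose from where the row before left it, along the tool's axes as they then stand; what a row does not reach is not made up. A row lasts 1/8 s, in which the tool goes at most 62.5 mm and 10.7 degrees, less where a joint would pass 70% of its speed; a pose out of reach is approached as far as the arm can. A call with a number of a shift or a turn outside -1 to 1 is refused whole. A call with a gripper value outside its range is refused whole. The fingers move at their own pace and stop on an object; FORCE is the grip in N (left out, the last holds). Time passes only in rows, so rows that do not move let the fingers close, or fill a call up. It gives the time, the measured TCP pose, the force, the opening and the grip force at its end, in the units of the state.
- telemetry.sense(): the state, without advancing time (a new reading comes with each control period).
- viewer.grab_frame(name): name is "scene" or "side" or "wrist"; returns a dict with "color" (384x512x3 uint8, blue, green, red), "vfov" (degrees; the focal length in pixels is half the picture's height over the tangent of half this angle, whatever the lens; pixels are square), "cx", "cy" (the principal point, pixels), "R" (3x3) and "t" (3): a world point X has camera coordinates R X + t; the wrist camera has in their place "mount" (4x4, takes a point from camera to tool coordinates, whose origin is the TCP and whose axes are the flange's). Camera axes: x right, y down, z forward; pixel columns grow to the right and rows downward; lengths in m; the calibration is good to about 2 mm. A picture is of the moment at which its call begins: read the wrist's pose just before it. There is no depth.
- job.hand_in(): hands the job in; it is judged then, once.
The state is a dict: "clock": time; "qpos": joint angles; "joint_vel": joint speeds; "tau": joint torques, N m; "position": TCP position; "ee_rot": TCP orientation; "contact_force": force on the tool from outside, world axes, zero at the start; "torque": the same for the moment, N m; "finger_gap": finger opening in m; "grip_force": force on a finger pad.
Only numpy, scipy, OpenCV 4.12 (cv2) and the standard library are available. Lean on these libraries where they do the work, as an engineer would, in place of code of your own. Each camera call takes 0.05 s, during which the arm holds its last target. There are 200 camera calls.

### The job

Pick up the blue tool shelf, press its two hook tabs into the upper pair of slots of the steel upright on the goldsmith's bench and push it down until the hooks are fully engaged, then let go so that it hangs there level and square. Do not knock the red shelf or the amber jar about.

Things in the scene. Friction and masses are not known exactly. Their poses are not given: they have to be found in the camera images.
- blue_grip (a point): The blue tool shelf (0.25 to 0.5 kg), standing upright on the bench as it is to hang: a 110 x 110 mm wooden board with a grip fin along x in its middle, 14 mm thick in y, 60 mm long. This point is the centre of the fin's upper part, 18 mm below its top, 60 mm above the shelf's underside: pinch it from above, fingers closing along y. x points to the hooks, z up.
- blue_hooks (a point): Same shelf: on the outer face of its blue back plate (110 wide, 90 mm high), 65 mm in x and 10 mm up from blue_grip, midway between the two hooks (at y = +-32 mm), level with the undersides of their tabs. Tabs 12 wide, 8 thick, 19 mm long; end lips slant down and out to 18 mm below, 22 mm out from the plate. Gap plate to lip 10 mm at top, 18 at bottom.
- upper_slots (a point): Fixed steel upright, 156 wide, 240 high, 8 mm thick, yellow strip on top, foot behind it. Point on its front face, between the two upper slots, level with their lower edges (165 mm up). x points into the plate, z up. Slots 34 wide, 48 mm high, through, at y = +-32 mm; a like row 80 mm lower stays empty. Home: blue_hooks at this point, tabs resting on the edges, axes aligned.
- red_shelf: Bystander: a loose shelf of the same shape and size as the blue one, but red, with two round rubber pads in place of hooks. It and the blue one stand left and right of the middle, either way round. Origin at the centre of its underside, axes as the blue one's.
- jar: Bystander: a small closed amber jar, 44 mm across, 60 mm high, loose on the bench in front of the upright. Origin at the centre of its underside. A small fixed bench vise, 100 mm high, stands at the far left.
Things that resemble listed ones, but are neither listed nor needed, are in the scene too. Leave any pink or white look-alike of the part that bears upper_slots alone. Leave any green look-alike of the part that bears blue_grip alone.

How it is judged:
By the outcome, as a careful person would: the job done as asked, in the order asked, and still so for the second after the job is handed in, with the robot touching nothing.
It also fails if it takes over 45 s, if anything falls off the work surface, if the arm or the gripper's body presses on something with over 40 N, if the wrist force passes 120 N, or if a joint passes its speed limit or range.

## Working session

There is one attempt and no reset: what is moved stays moved. The work goes in short steps, Python scripts to look and compute and a shell command to move; the robot and the scene stay as the last step left them, time stands still between calls to the robot, and variables do not carry over. Pictures are saved under pics/ and viewed, at most 10 in all, crops included, and the job is handed in when it is done.

```bash
mkdir -p pics; ls
python3 - <<'E'
from bench import telemetry, viewer, manip
import cv2, numpy as np
s=telemetry.sense();print(s['position'],s['ee_rot'],s['clock'],manip.grip_depth)
for n in("scene","side","wrist"):
    f=viewer.grab_frame(n);cv2.imwrite(f'pics/{n}0.png',f['color']);print(n,f['vfov'],f['cx'],f['cy'],[np.round(f[k],4).tolist() for k in('R','t','mount') if k in f])
a=[cv2.imread(f'pics/{n}0.png') for n in("scene","side")]
for n,i in zip(("scene","side"),a): cv2.imwrite(f'pics/{n}0b.png',cv2.resize(i,(800,600),interpolation=cv2.INTER_CUBIC))
E
```

```text
pics
[ 0.23961448 -0.5765956   0.18991517] [ 9.80674791e-01  1.95643535e-01 -1.28790403e-04 -7.38776162e-04] 0.0 0.0187
scene 42.75834729396375 254.95539709395175 192.44141292742427 [[[-0.7864, 0.6178, 0.0005], [0.5267, 0.6709, -0.522], [-0.3228, -0.4102, -0.853]], [0.4092, -0.1703, 1.6301]]
side 55.80444885414216 260.92285061556254 192.7930635903582 [[[-0.9509, -0.3091, -0.0177], [-0.1825, 0.6058, -0.7744], [0.2501, -0.7331, -0.6325]], [0.4549, 0.2107, 1.0221]]
wrist 69.95054488804647 258.8069994585659 190.95494286909408 [[[-0.0002, -0.9543, -0.299, 0.0813], [1.0, -0.0001, -0.0003, -0.0009], [0.0002, -0.299, 0.9543, -0.1935], [0.0, 0.0, 0.0, 1.0]]]
```

View pics/scene0b.png

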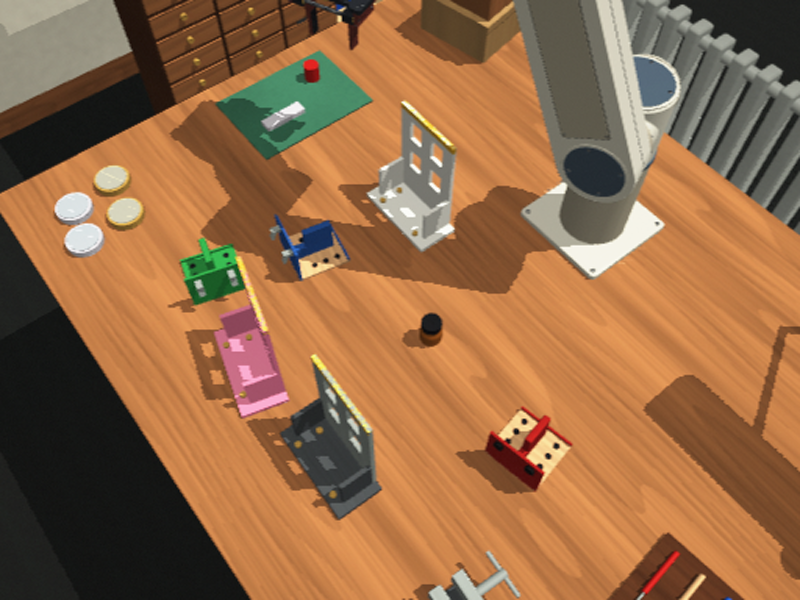

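View pics/side0b.png

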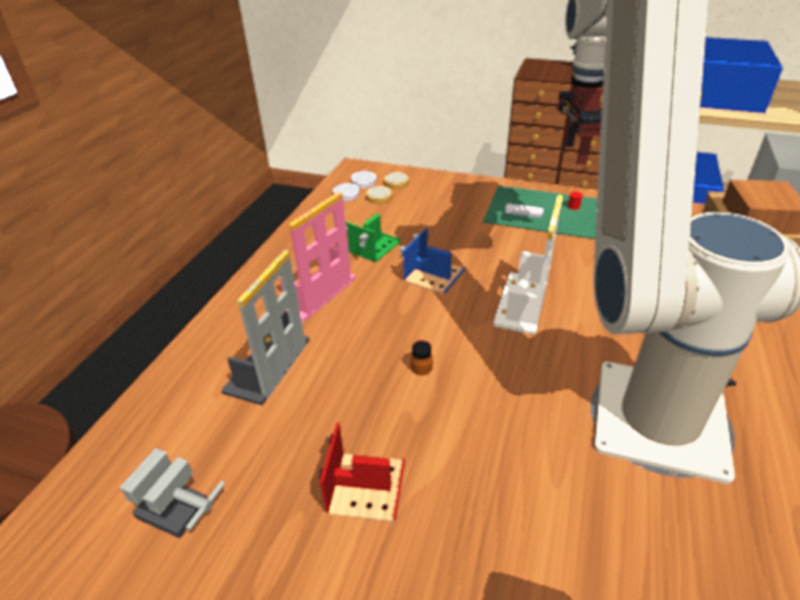

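The scene shows the following, in 800x600 pixels:
- **Shelves:** blue with white hooks at (310,245), green look-alike at (210,270), red at (530,445). I choose blue.
- **Uprights:** steel grey at (340,420), pink at (250,350), white at (420,180). I choose grey.
- **Jar:** (430,328).

Next is a close crop of the two chosen.

Run:
```python
import cv2, numpy as np
def crop(n,x,y,w,h,W,H): 
    i=cv2.imread(f'pics/{n}0.png')[y:y+h,x:x+w]; i=cv2.resize(i,(W,H),interpolation=cv2.INTER_CUBIC)
    s=W/w
    for k in range(0,w,10): cv2.putText(i,str(x+k),(int(k*s),10),0,.33,(255,255,255),1); cv2.line(i,(int(k*s),12),(int(k*s),18),(255,255,255),1)
    for k in range(0,h,10): cv2.putText(i,str(y+k),(0,int(k*s)+4),0,.33,(255,255,255),1)
    return i
# tick at k is left edge of pixel x+k
A=np.hstack([crop('scene',170,134,60,50,400,333),crop('side',250,142,60,50,400,333)])
cv2.imwrite('pics/cb.png',A)
B=np.hstack([crop('scene',174,222,80,112,400,560),crop('side',137,156,80,112,400,560)])
cv2.imwrite('pics/cu.png',B)
```

```text
(no output)
```

View pics/cb.png

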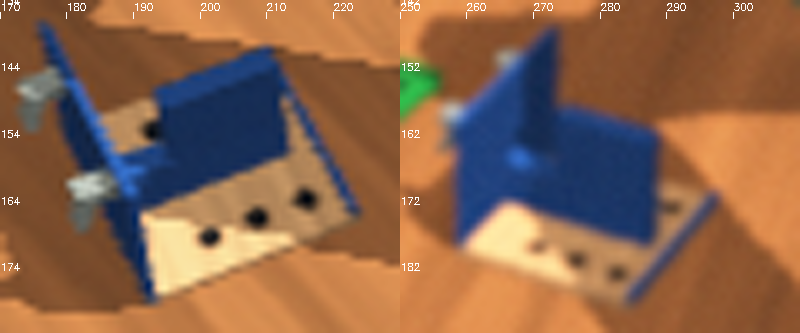

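View pics/cu.png

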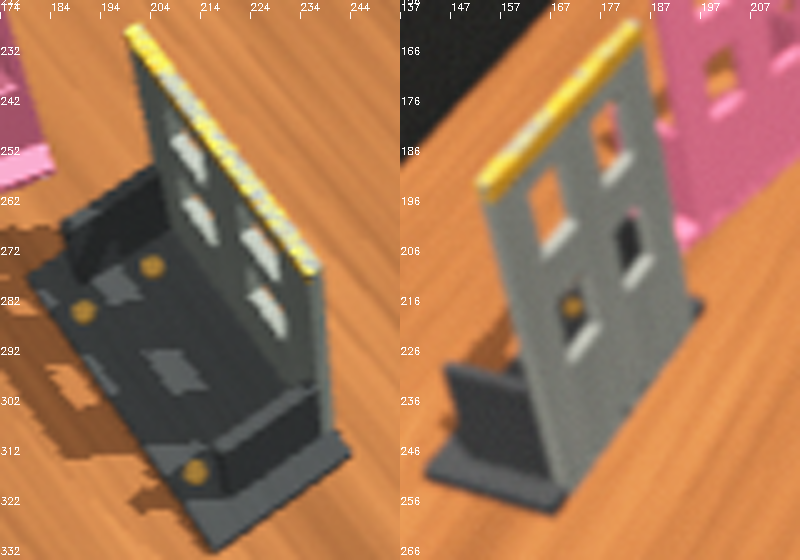

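The left crop shows the blue shelf with its two hooks and fin top, corners (279,63), (270,46), (161,105). In the right crop the grey upright's front faces the robot, with its upper slots near (550,215) and (612,145). I fit both poses from these corners.

```bash
cat > fit.py <<'E'
import numpy as np
from bench import viewer
from scipy.optimize import least_squares
def proj(f,X,R=None,t=None):
    R=f['R'] if R is None else R; t=f['t'] if t is None else t
    c=np.asarray(X)@np.asarray(R).T+t; F=192/np.tan(np.radians(f['vfov'])/2)
    return c[:,:2]/c[:,2:]*F+[f['cx'],f['cy']]
def fit(obs,x0,zfix):
    # obs: list of (frame,R,t,model pts mm,pixels)
    def place(p,M):
        c,s=np.cos(p[2]),np.sin(p[2]); z=zfix if zfix is not None else p[3]
        return np.asarray(M)/1000@np.array([[c,s,0],[-s,c,0],[0,0,1]])+[p[0],p[1],z]
    res=lambda p:np.concatenate([(proj(f,place(p,M),R,t)-px).ravel() for f,R,t,M,px in obs])
    return least_squares(res,x0,loss='soft_l1'),res
E
python3 - <<'E'
from fit import *
S=viewer.grab_frame('scene');D=viewer.grab_frame('side')
cv=lambda a,x,y,s:np.array(a)/s+[x-.5,y-.5]
s=400/60
b1=[(-30,7,18),(-30,-7,18),(30,7,18),(30,-7,18),(65,55,-60),(65,-55,30)]
p1=cv([(279,63),(270,46),(161,105),(156,90),(152,300),(38,24)],170,134,s)
b2=[(-30,7,18),(30,7,18),(65,55,-60),(65,55,30),(65,-55,30)]
p2=cv([(258,130),(163,107),(60,247),(58,125),(157,27)],250,142,s)
for z in(.06,None):
  r,f=fit([(S,None,None,b1,p1),(D,None,None,b2,p2)],[.5,-.3,0,.06],z);print('blue',r.x.round(4),f(r.x).reshape(-1,2).round(1).tolist())
u1=[(0,78,75),(0,-78,75)];q1=cv([(320,266),(141,26)],174,222,5)
u2=[(0,78,75),(0,-78,75),(0,49,0),(0,15,0),(0,-15,0),(0,-49,0),(0,49,48),(0,15,48),(0,-15,48),(0,-49,48),(0,49,-80),(0,15,-80),(0,-15,-80),(0,-49,-80)]
q2=cv([(83,197),(240,40),(146,258),(177,229),(205,186),(233,157),(129,183),(159,168),(192,116),(216,100),(170,362),(200,327),(228,290),(254,258)],137,156,5)
for z in(.165,None):
  r,f=fit([(S,None,None,u1,q1),(D,None,None,u2,q2)],[.75,0,0,.165],z);print('up',r.x.round(4),f(r.x).reshape(-1,2).round(1).tolist())
# jar, red floor points
def floor(f,u,v,z):
    F=192/np.tan(np.radians(f['vfov'])/2);d=f['R'].T@np.array([(u-f['cx'])/F,(v-f['cy'])/F,1]);c=-f['R'].T@f['t'];return c+d*(z-c[2])/d[2]
print('jar',floor(S,431*.64,324*.64,.06),floor(D,421*.64,349*.64,.06),'red fin',floor(S,540*.64,430*.64,.07))
E
```

```text
blue [ 0.496  -0.2978 -0.2069  0.06  ] [[0.4, -0.4], [-0.1, -1.1], [0.3, 0.2], [-0.7, -0.8], [-0.2, 0.6], [0.2, -0.4], [-0.3, 1.7], [-0.8, 0.7], [0.2, 1.0], [-0.1, -0.8], [-0.3, -0.4]]
blue [ 0.496  -0.298  -0.2072  0.0597] [[0.4, -0.4], [-0.1, -1.0], [0.3, 0.2], [-0.7, -0.8], [-0.2, 0.6], [0.2, -0.4], [-0.3, 1.8], [-0.8, 0.8], [0.2, 1.0], [-0.0, -0.7], [-0.2, -0.4]]
up [ 0.7016  0.0933 -0.0423  0.165 ] [[0.4, 0.6], [-0.3, -0.3], [0.6, -2.1], [-0.1, -3.4], [-0.4, 0.6], [-0.1, -1.2], [-0.1, 0.9], [0.2, -0.2], [-0.4, 2.0], [0.5, -2.5], [-0.4, 1.6], [1.1, -2.1], [-0.1, 0.7], [0.0, -0.1], [-0.4, 0.8], [0.0, 0.1]]
up [ 0.702   0.0927 -0.0424  0.164 ] [[0.1, 0.7], [-0.5, -0.2], [0.6, -2.0], [-0.0, -3.3], [-0.4, 0.7], [-0.0, -1.1], [-0.1, 1.1], [0.3, -0.1], [-0.3, 2.2], [0.5, -2.4], [-0.3, 1.7], [1.1, -1.9], [-0.0, 0.8], [0.1, 0.0], [-0.4, 0.9], [0.1, 0.2]]
jar [0.45153022 0.01079738 0.06      ] [0.44587266 0.01423029 0.06      ] red fin [0.441389   0.29088319 0.07      ]
```

Run:
```python
from fit import *
S=viewer.grab_frame('scene')
def floor(f,u,v,z):
    F=192/np.tan(np.radians(f['vfov'])/2);d=f['R'].T@np.array([(u-f['cx'])/F,(v-f['cy'])/F,1]);c=-f['R'].T@f['t'];return (c+d*(z-c[2])/d[2]).round(3)
for n,u,v,z in[('white top',405,103,.24),('white top',453,150,.24),('white foot',425,249,0),('white foot',370,195,0),('pink',240,262,.24),('pink',264,327,.24),('green',240,250,.08),('greenfin',203,240,.08)]: print(n,floor(S,u*.64,v*.64,z))
```

```text
white top [ 0.25  -0.324  0.24 ]
white top [ 0.255 -0.174  0.24 ]
white foot [ 0.324 -0.16   0.   ]
white foot [ 0.327 -0.346  0.   ]
pink [ 0.698 -0.204  0.24 ]
pink [ 0.734 -0.074  0.24 ]
green [ 0.647 -0.339  0.08 ]
greenfin [ 0.691 -0.404  0.08 ]
```

```bash
python3 -m pendant '{"delta_pos":[[0,0,0],[0,0,0],[0,0,0],[0,0,0],[0,0,0],[1,0,-1],[1,0,-1],[1,0,-1],[1,0,-1],[1,0,-1]],"dr":[[0,0,1],[0,0,1],[0,0,1],[0,0,1],[0,0,1],[0,0,0],[0,0,0],[0,0,0],[0,0,0],[0,0,0]],"fingers":[60,60,60,60,60,60,60,60,60,60]}' 25
```

```text
clock: 1.55
position: [0.3383, -0.5976, 0.2912]
ee_rot: [0.995, -0.103, -0.0, -0.0]
contact_force: [0.5, -0.2, 0.2]
finger_gap: 0.06
grip_force: 0.0
```

```bash
python3 -m pendant '{"delta_pos":[[0.5,-1,0],[0.5,-1,0],[0.5,-1,0],[0.5,-1,0],[0.5,-1,0],[0.5,-1,0],[0.5,-1,0],[0.5,-1,0],[0.5,-1,0],[0.14,-1,0]],"dr":[[0,0,0],[0,0,0],[0,0,0],[0,0,0],[0,0,0],[0,0,0],[0,0,0],[0,0,0],[0,0,0],[0,0,0]],"fingers":[60,60,60,60,60,60,60,60,60,60]}'
python3 -m pendant '{"delta_pos":[[0,-1,0.5],[0,-1,0.5],[0,-1,0.5],[0,-1,0.5],[0,-1,1],[0,-1,1],[0,-0.28,1],[0,0,1],[0,0,1],[0,0,0]],"dr":[[0,0,0],[0,0,0],[0,0,0],[0,0,0],[0,0,0],[0,0,0],[0,0,0],[0,0,0],[0,0,0],[0,0,0]],"fingers":[60,60,60,60,60,60,60,60,60,60]}'
python3 - <<'E'
from bench import telemetry, viewer
import cv2
s=telemetry.sense();print(s['position'].tolist(),s['ee_rot'].tolist())
f=viewer.grab_frame('wrist');cv2.imwrite('pics/w1.png',f['color']);cv2.imwrite('pics/w1b.png',cv2.resize(f['color'],(800,600),interpolation=cv2.INTER_CUBIC))
E
```

```text
clock: 2.8
position: [0.4704, -0.4196, 0.2906]
ee_rot: [0.995, -0.103, 0.0, 0.0]
contact_force: [-0.6, 0.1, -1.1]
finger_gap: 0.06
grip_force: 0.0
clock: 4.05
position: [0.4941, -0.2966, 0.149]
ee_rot: [0.995, -0.103, -0.002, -0.001]
contact_force: [-0.7, -0.8, 1.3]
finger_gap: 0.0599
grip_force: 0.0
[0.4940954302280747, -0.2966130763720072, 0.14895113635210155] [0.9946971388362792, -0.1028319856534983, -0.001604397057611908, -0.0007814266186244524]
```

View pics/w1b.png

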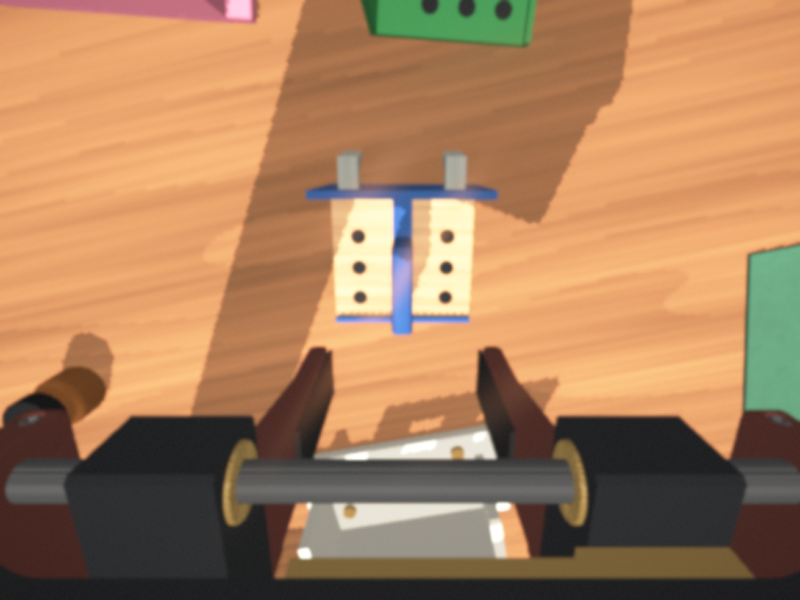

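The wrist view shows the blue shelf square to the tool: fin end at (402,332), plate top ends at (307,194) and (497,192). Next is a quick refit from close by.

Run:
```python
from fit import *
from bench import telemetry
from scipy.spatial.transform import Rotation as Ro
s=telemetry.sense();f=viewer.grab_frame('wrist');m=np.array(f['mount'])
T=np.eye(4);T[:3,:3]=Ro.from_quat(s['ee_rot']).as_matrix();T[:3,3]=s['position'];E=np.linalg.inv(T@m)
M=[(-30,-7,18),(-30,7,18),(65,-55,30),(65,55,30)]
px=np.array([(412,332),(393,332),(495,188),(309,189)])*.64-.2
r,g=fit([(f,E[:3,:3],E[:3,3],M,px)],[.496,-.298,-.207],.06);print(r.x.round(4),g(r.x).reshape(-1,2).round(1).tolist())
d=r.x[:2]-s['position'][:2];R=T[:3,:3];print('tool units',(R.T@[d[0],d[1],.0413-s['position'][2]]/.02).round(2))
```

```text
[ 0.4983 -0.2962 -0.202 ] [[0.7, 1.1], [-0.6, 1.1], [1.6, -0.5], [-2.2, -0.7]]
tool units [ 0.17 -0.09  5.44]
```

```bash
python3 -m pendant '{"delta_pos":[[0.1,-0.05,1],[0,0,1],[0,0,1],[0,0,1],[0,0,1],[0,0,0.4],[0,0,0],[0,0,0],[0,0,0],[0,0,0]],"dr":[[0,0,0],[0,0,0],[0,0,0],[0,0,0],[0,0,0],[0,0,0],[0,0,0],[0,0,0],[0,0,0],[0,0,0]],"fingers":[60,60,60,60,60,60,60,0,0,0]}' 45
python3 -m pendant '{"delta_pos":[[0,0,0],[0,0,0],[0,0,0],[0,0,-0.5],[0,0,-1],[0,0,-1],[0,0,-1],[0,0,-1],[0,0,-1],[0,0,-1]],"dr":[[0,0,0],[0,0,0],[0,0,0],[0,0,0],[0,0,0],[0,0,0],[0,0,0],[0,0,0],[0,0,0],[0,0,0]],"fingers":[0,0,0,0,0,0,0,0,0,0]}'
```

```text
clock: 5.4
position: [0.4977, -0.2975, 0.0432]
ee_rot: [0.995, -0.103, 0.0, 0.0]
contact_force: [0.3, 0.3, 0.1]
finger_gap: 0.0337
grip_force: 0.0
clock: 6.65
position: [0.4968, -0.2972, 0.1733]
ee_rot: [0.995, -0.103, -0.0, -0.0]
contact_force: [-0.5, 0.2, -4.7]
finger_gap: 0.0134
grip_force: 45.0
```

```bash
python3 -m pendant '{"delta_pos":[[0,-0.3,0],[0,-0.6,0],[0,-1,0],[0,-1,0],[0,-1,0],[0,-1,0],[0,-1,0],[0,-1,0],[0,-1,0],[0,-1,0]],"dr":[[0,0,-0.68],[0,0,-0.68],[0,0,0],[0,0,0],[0,0,0],[0,0,0],[0,0,0],[0,0,0],[0,0,0],[0,0,0]],"fingers":[0,0,0,0,0,0,0,0,0,0]}'
python3 -m pendant '{"delta_pos":[[0,-1,0],[0,-1,0],[0.1,-1,0],[0.5,-1,0],[0.5,-1,0],[0.5,-1,0],[0.5,-1,0],[0.5,-1,0],[0.5,-1,0],[0,-1,0]],"dr":[[0,0,0],[0,0,0],[0,0,0],[0,0,0],[0,0,0],[0,0,0],[0,0,0],[0,0,0],[0,0,0],[0,0,0]],"fingers":[0,0,0,0,0,0,0,0,0,0]}'
python3 -m pendant '{"delta_pos":[[0,-0.6,0],[0,-0.4,0],[0,0,0],[0,0,0],[0,0,0],[0,0,0],[0,0,0],[0,0,0],[0,0,0],[0,0,0]],"dr":[[0,0,0],[0,0,0],[0,0,0],[0,0,0],[0,0,0],[0,0,0],[0,0,0],[0,0,0],[0,0,0],[0,0,0]],"fingers":[0,0,0,0,0,0,0,0,0,0]}'
python3 - <<'E'
from bench import telemetry, viewer
import cv2,numpy as np
s=telemetry.sense();print(s['position'].tolist(),s['ee_rot'].tolist())
def crop(n,x,y,w,h,W,H): 
    i=viewer.grab_frame(n)['color'];cv2.imwrite(f'pics/{n}2.png',i);i=i[y:y+h,x:x+w]; i=cv2.resize(i,(W,H),interpolation=cv2.INTER_CUBIC)
    s=W/w
    for k in range(0,w,10): cv2.putText(i,str(x+k),(int(k*s),10),0,.33,(255,255,255),1); cv2.line(i,(int(k*s),12),(int(k*s),18),(255,255,255),1)
    for k in range(0,h,10): cv2.putText(i,str(y+k),(0,int(k*s)+4),0,.33,(255,255,255),1)
    return i
A=np.hstack([crop('side',137,150,100,120,400,480),cv2.resize(viewer.grab_frame('wrist')['color'],(400,300))if 0 else crop('wrist',130,0,250,300,400,480)])
cv2.imwrite('pics/c2.png',A)
E
```

```text
clock: 7.9
position: [0.507, -0.1184, 0.1727]
ee_rot: [1.0, -0.022, 0.0, -0.0]
contact_force: [-0.3, -0.2, -3.9]
finger_gap: 0.0126
grip_force: 45.0
clock: 9.15
position: [0.5784, 0.0788, 0.1726]
ee_rot: [1.0, -0.022, 0.0, -0.0]
contact_force: [-0.6, -0.0, -3.7]
finger_gap: 0.0132
grip_force: 45.0
clock: 10.4
position: [0.5784, 0.0974, 0.1727]
ee_rot: [1.0, -0.021, -0.0, 0.0]
contact_force: [-1.1, 0.2, -4.6]
finger_gap: 0.013
grip_force: 45.0
[0.5783682920836705, 0.09744585037349006, 0.17268482693561035] [0.9997697061428505, -0.021460069956669322, -3.722929887770042e-07, 8.738107141473262e-06]
```

View pics/c2.png

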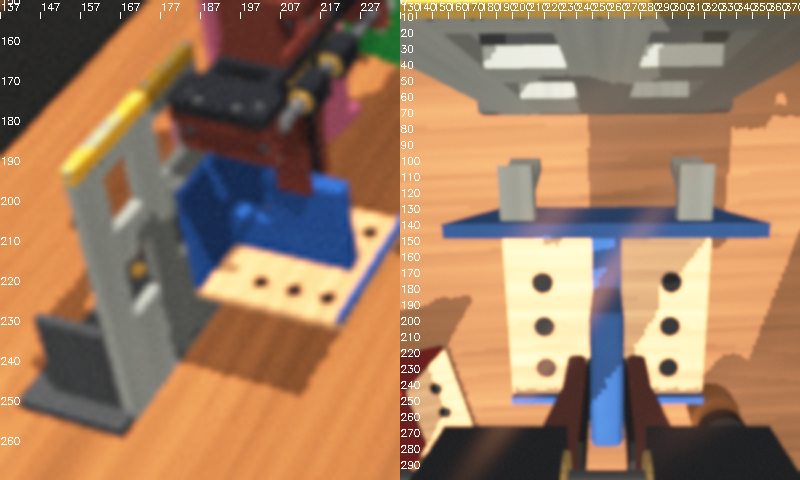

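The side view shows the shelf held level in front of the upright. In the wrist view the hooks, at crop (516,190) and (696,190), have their midpoint at 606 against the foot's 605, and the yellow strip is parallel to the plate. Position and angle are aligned, so I insert.

```bash
python3 -m pendant '{"delta_pos":[[0,0,0.33],[0.5,0,0],[0.5,0,0],[0.5,0,0],[0.25,0,0],[0.25,0,0],[0.25,0,0],[0.2,0,0],[0,0,0],[0,0,0]],"dr":[[0,0,0],[0,0,0],[0,0,0],[0,0,0],[0,0,0],[0,0,0],[0,0,0],[0,0,0],[0,0,0],[0,0,0]],"fingers":[0,0,0,0,0,0,0,0,0,0]}'
python3 - <<'E'
from bench import telemetry, viewer
import cv2,numpy as np
s=telemetry.sense();print(s['position'].tolist())
c=[cv2.resize(viewer.grab_frame(n)['color'][y:y+h,x:x+w],(400,480),interpolation=cv2.INTER_CUBIC) for n,x,y,w,h in(('scene',174,212,100,120),('wrist',130,0,250,300))]
cv2.imwrite('pics/c3.png',np.hstack(c))
E
```

```text
clock: 11.75
position: [0.6271, 0.0953, 0.166]
ee_rot: [1.0, -0.022, -0.0, 0.0]
contact_force: [-0.2, 0.4, -4.2]
finger_gap: 0.013
grip_force: 45.0
[0.6271188576361029, 0.0952917289470194, 0.1660360264334535]
```

View pics/c3.png

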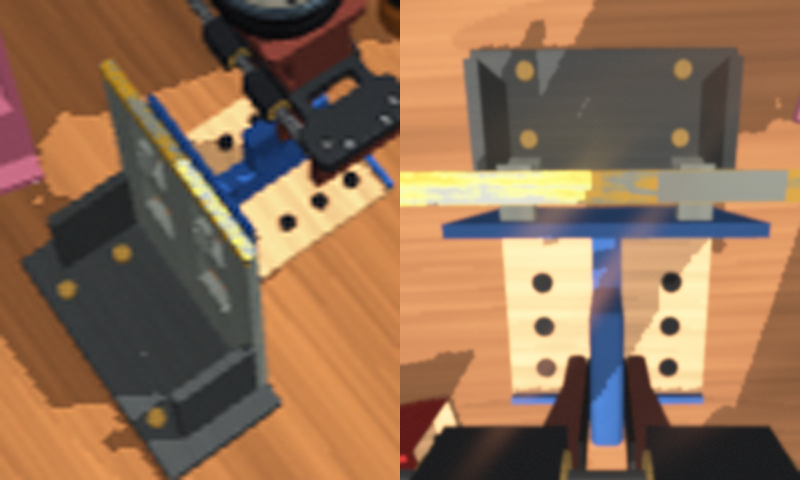

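The tabs are passing through the slots, seen beyond the yellow strip at (520,165) and (693,165), with no contact force. I advance until light contact.

```bash
python3 -m pendant '{"delta_pos":[[0.1,0,0],[0.1,0,0],[0.1,0,0],[0.05,0,0],[0,0,0],[0,0,0],[0,0,0],[0,0,0],[0,0,0],[0,0,0]],"dr":[[0,0,0],[0,0,0],[0,0,0],[0,0,0],[0,0,0],[0,0,0],[0,0,0],[0,0,0],[0,0,0],[0,0,0]],"fingers":[0,0,0,0,0,0,0,0,0,0]}'
python3 -m pendant '{"delta_pos":[[0.05,0,0],[0.05,0,0],[0,0,0],[0,0,0],[0,0,0],[0,0,0],[0,0,0],[0,0,0],[0,0,0],[0,0,0]],"dr":[[0,0,0],[0,0,0],[0,0,0],[0,0,0],[0,0,0],[0,0,0],[0,0,0],[0,0,0],[0,0,0],[0,0,0]],"fingers":[0,0,0,0,0,0,0,0,0,0]}'
```

```text
clock: 13.1
position: [0.6343, 0.095, 0.1661]
ee_rot: [1.0, -0.022, -0.0, -0.0]
contact_force: [-0.9, -0.6, -4.4]
finger_gap: 0.0132
grip_force: 45.0
clock: 14.35
position: [0.6359, 0.0949, 0.1659]
ee_rot: [1.0, -0.022, -0.0, 0.0]
contact_force: [-4.9, -1.2, -4.2]
finger_gap: 0.013
grip_force: 45.0
```

```bash
python3 -m pendant '{"delta_pos":[[-0.04,0,0],[0,0,0.2],[0,0,0.2],[0,0,0.2],[0,0,0.2],[0,0,0.1],[0,0,0.1],[0,0,0.1],[0,0,0],[0,0,0]],"dr":[[0,0,0],[0,0,0],[0,0,0],[0,0,0],[0,0,0],[0,0,0],[0,0,0],[0,0,0],[0,0,0],[0,0,0]],"fingers":[0,0,0,0,0,0,0,0,0,0]}'
python3 -m pendant '{"delta_pos":[[0,0,0.1],[0,0,0.05],[0,0,0.05],[0,0,0],[0,0,0],[0,0,0],[0,0,0],[0,0,0],[0,0,0],[0,0,0]],"dr":[[0,0,0],[0,0,0],[0,0,0],[0,0,0],[0,0,0],[0,0,0],[0,0,0],[0,0,0],[0,0,0],[0,0,0]],"fingers":[0,0,0,0,0,0,0,0,0,0]}'
```

```text
clock: 15.6
position: [0.6356, 0.095, 0.1441]
ee_rot: [1.0, -0.022, 0.0, -0.0]
contact_force: [0.4, -0.3, -4.5]
finger_gap: 0.0131
grip_force: 45.0
clock: 16.85
position: [0.6355, 0.095, 0.1401]
ee_rot: [1.0, -0.021, 0.0, -0.0]
contact_force: [-0.1, -0.7, -3.9]
finger_gap: 0.0132
grip_force: 45.0
```

```bash
python3 -m pendant '{"delta_pos":[[0,0,0.05],[0,0,0.05],[0,0,0.05],[0,0,0.05],[0,0,0],[0,0,0],[0,0,0],[0,0,0],[0,0,0],[0,0,0]],"dr":[[0,0,0],[0,0,0],[0,0,0],[0,0,0],[0,0,0],[0,0,0],[0,0,0],[0,0,0],[0,0,0],[0,0,0]],"fingers":[0,0,0,0,0,0,0,0,0,0]}'
```

```text
clock: 18.1
position: [0.6354, 0.0948, 0.137]
ee_rot: [1.0, -0.021, 0.0, 0.0]
contact_force: [-4.3, -2.4, 5.3]
finger_gap: 0.0132
grip_force: 45.0
```

```bash
python3 -m pendant '{"delta_pos":[[0,0,0.05],[0,0,0.05],[0,0,0],[0,0,0],[0,0,0],[0,0,0],[0,0,0],[0,0,0],[0,0,0],[0,0,0]],"dr":[[0,0,0],[0,0,0],[0,0,0],[0,0,0],[0,0,0],[0,0,0],[0,0,0],[0,0,0],[0,0,0],[0,0,0]],"fingers":[0,0,0,0,0,0,0,0,0,0]}'
python3 - <<'E'
from bench import telemetry, viewer
import cv2,numpy as np
s=telemetry.sense();print(s['position'].tolist(),s['torque'])
c=[cv2.resize(viewer.grab_frame(n)['color'][y:y+h,x:x+w],(400,480),interpolation=cv2.INTER_CUBIC) for n,x,y,w,h in(('scene',174,222,80,96),('side',137,150,100,120))]
cv2.imwrite('pics/c4.png',np.hstack(c))
E
```

```text
clock: 19.35
position: [0.6348, 0.0948, 0.1363]
ee_rot: [1.0, -0.021, -0.0, 0.0]
contact_force: [-10.7, -1.1, 14.8]
finger_gap: 0.013
grip_force: 45.0
[0.6347684691240403, 0.09484847821764723, 0.13631057302526955] [-0.22857897  1.78077024  0.07715472]
```

View pics/c4.png

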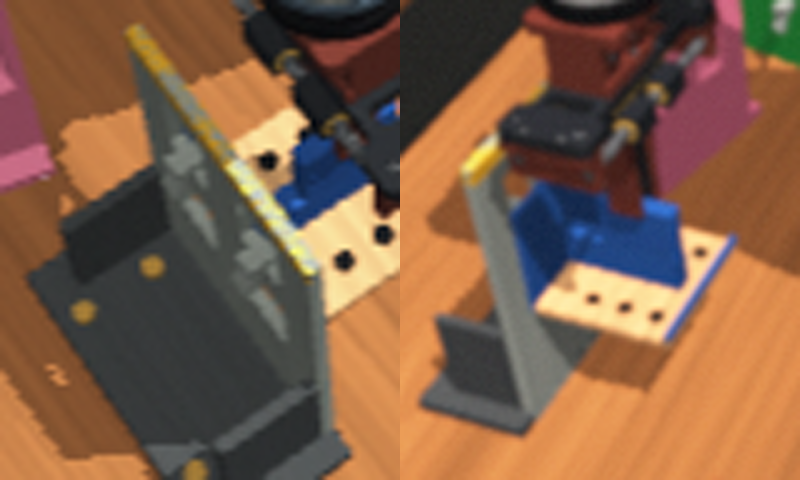

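The lips hang behind the plate below the upper slot edges, at (185,160) and (260,245) in the left crop, and the shelf looks level. I relieve the x-force and push slightly more to confirm a hard stop.

```bash
python3 -m pendant '{"delta_pos":[[-0.04,0,0],[0,0,0],[0,0,0],[0,0,0.05],[0,0,0.05],[0,0,0],[0,0,0],[0,0,0],[0,0,0],[0,0,0]],"dr":[[0,0,0],[0,0,0],[0,0,0],[0,0,0],[0,0,0],[0,0,0],[0,0,0],[0,0,0],[0,0,0],[0,0,0]],"fingers":[0,0,0,0,0,0,0,0,0,0]}'
```

```text
clock: 20.7
position: [0.6338, 0.0949, 0.1352]
ee_rot: [1.0, -0.021, -0.001, 0.0]
contact_force: [-14.0, -1.6, 21.9]
finger_gap: 0.0128
grip_force: 45.0
```

The force ratio (14 N back, about 25 N down) fits the tabs resting on the edges, with the plate's foot bearing on the upright as it pivots. So it is seated. I ease off and release.

```bash
python3 -m pendant '{"delta_pos":[[0,0,-0.05],[0,0,-0.05],[0,0,-0.05],[0,0,-0.05],[0,0,0],[0,0,0],[0,0,0],[0,0,0],[0,0,0],[0,0,0]],"dr":[[0,0,0],[0,0,0],[0,0,0],[0,0,0],[0,0,0],[0,0,0],[0,0,0],[0,0,0],[0,0,0],[0,0,0]],"fingers":[0,0,0,0,0,0,0,0,0,0]}'
```

```text
clock: 21.95
position: [0.6346, 0.095, 0.1364]
ee_rot: [1.0, -0.022, -0.0, 0.0]
contact_force: [-5.1, -1.1, 4.7]
finger_gap: 0.0125
grip_force: 45.0
```

```bash
python3 -m pendant '{"delta_pos":[[0,0,-0.05],[0,0,0],[0,0,0],[0,0,0],[0,0,0],[0,0,0],[0,0,0],[0,0,0],[0,0,0],[0,0,0]],"dr":[[0,0,0],[0,0,0],[0,0,0],[0,0,0],[0,0,0],[0,0,0],[0,0,0],[0,0,0],[0,0,0],[0,0,0]],"fingers":[0,0,10,14,18,25,40,50,50,50]}' 8
python3 -m pendant '{"delta_pos":[[0,0,-0.5],[0,0,-1],[0,0,-1],[0,0,-1],[0,0,-1],[0,0,-1],[-1,0,-1],[-1,0,-1],[-1,0,0],[0,0,0]],"dr":[[0,0,0],[0,0,0],[0,0,0],[0,0,0],[0,0,0],[0,0,0],[0,0,0],[0,0,0],[0,0,0],[0,0,0]],"fingers":[50,50,50,50,50,50,50,50,50,50]}'
python3 - <<'E'
from bench import viewer
import cv2,numpy as np
c=[cv2.resize(viewer.grab_frame(n)['color'][y:y+h,x:x+w],(400,480),interpolation=cv2.INTER_CUBIC) for n,x,y,w,h in(('scene',174,212,100,120),('side',137,150,100,120))]
cv2.imwrite('pics/c5.png',np.hstack(c))
E
```

```text
clock: 23.2
position: [0.6347, 0.095, 0.1371]
ee_rot: [1.0, -0.021, -0.0, -0.0]
contact_force: [-0.3, -0.1, -0.0]
finger_gap: 0.0498
grip_force: 0.0
clock: 24.45
position: [0.5742, 0.0977, 0.2887]
ee_rot: [1.0, -0.021, 0.001, -0.0]
contact_force: [-0.0, 0.3, 0.7]
finger_gap: 0.0502
grip_force: 0.0
```

View pics/c5.png

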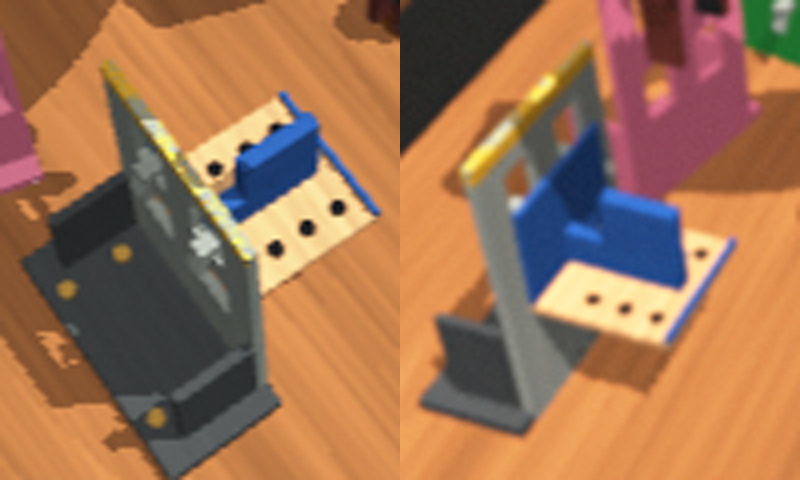

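The shelf hangs flush on the upright, clear of the gripper, with its plate at (560,220) in the side crop. A quick numeric check of height, yaw and pitch before handing in.

Run:
```python
from fit import *
from scipy.spatial.transform import Rotation as Ro
S=viewer.grab_frame('scene');D=viewer.grab_frame('side')
cv=lambda a,x,y:np.array(a)/4+[x-.5,y-.5]
M1=np.array([(-30,-7,18),(-30,7,18),(30,7,18),(30,-7,18)])/1e3;p1=cv([(300,112),(319,122),(248,165),(238,152)],174,212)
M2=np.array([(-30,7,18),(30,7,18),(65,55,30),(65,-55,30),(65,55,-60)])/1e3;p2=cv([(280,210),(203,190),(115,207),(198,123),(126,303)],137,150)
def res(p):
    R=Ro.from_euler('ZYX',p[3:]).as_matrix()
    return np.concatenate([(proj(f,M@R.T+p[:3])-q).ravel() for f,M,q in((S,M1,p1),(D,M2,p2))])
r=least_squares(res,[.637,.096,.155,-.04,0,0],loss='soft_l1');print(r.x.round(4),'home .637 .096 .155 -.042 0 0');print(res(r.x).reshape(-1,2).round(1).tolist())
```

```text
[ 0.6329  0.0918  0.1526 -0.0183 -0.0936  0.077 ] home .637 .096 .155 -.042 0 0
[[1.9, -2.0], [0.5, -0.8], [-0.8, 0.5], [-1.6, -0.1], [-0.4, 1.7], [-0.8, 0.9], [0.6, -0.5], [-0.3, -0.6], [-0.2, 0.5]]
```

Run:
```python
from fit import *
from scipy.spatial.transform import Rotation as Ro
D=viewer.grab_frame('side')
def pt(M,p): return np.asarray(M)/1e3@Ro.from_euler('ZYX',p[3:]).as_matrix().T+p[:3]
F=192/np.tan(np.radians(D['vfov'])/2)
def onz(u,z):
    d=D['R'].T@np.array([(u[0]-D['cx'])/F,(u[1]-D['cy'])/F,1]);c=-D['R'].T@D['t'];return c+d*(z-c[2])/d[2]
p0=[.497,-.2973,.06,-.205,0,0]
u=np.array([230,303])/6.667+[249.5,141.5]
m=(onz(u,0)-p0[:3])@Ro.from_euler('ZYX',p0[3:]).as_matrix()*1e3;print('strip near-bottom corner in model mm',m.round(1))
near=(-58,55,-60) if abs(m[0]+58)<8 else m
for pitch in(-.05,0,.05):
    for roll in ((0,) if pitch else (-.03,0,.03)):
        # pivot about hooks
        R=Ro.from_euler('ZYX',[-.042,pitch,roll]).as_matrix();g=np.array([.7005,.093,.165])-R@[.065,0,.01]
        q=proj(D,np.array([near,(65,55,30),(65,-55,30),(65,55,-60)])/1e3@R.T+g);print(pitch,roll,((q-[136.5,149.5])*4+[400,0]).round().tolist())
print('seen c5 [668,342] [515,207] [598,123] [526,303]')
```

```text
strip near-bottom corner in model mm [-38.9  48.8 -60. ]
-0.05 0 [[661.0, 345.0], [508.0, 216.0], [590.0, 123.0], [526.0, 311.0]]
0 -0.03 [[667.0, 341.0], [506.0, 219.0], [588.0, 121.0], [532.0, 312.0]]
0 0 [[665.0, 341.0], [506.0, 216.0], [589.0, 122.0], [530.0, 312.0]]
0 0.03 [[663.0, 342.0], [506.0, 214.0], [590.0, 124.0], [528.0, 312.0]]
0.05 0 [[668.0, 337.0], [505.0, 216.0], [588.0, 122.0], [535.0, 313.0]]
seen c5 [668,342] [515,207] [598,123] [526,303]
```

The free-end corner is seen at (668,342) and predicted at (665,341) for a level, seated shelf. Handing in.

```bash
python3 -c "
from bench import job;print(job.hand_in())"
```

```text
the job is handed in; nothing more can be done
None
```

The blue shelf's hooks are seated in the upper slots of the steel upright and it hangs free, level as far as the last side picture shows; I handed the job in with the gripper clear, the red shelf and jar never approached, and no verdict returned.

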